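# Seat the bearing and light it for inspection

## Task

First press the bearing fully home in its seat on the micrometer stage. Then draw the yellow inspection torch out of the stand, turn it to a slant of about 45 degrees and keep it raised with its lens pointing down at the bearing from about 10 cm away, so that the middle of the beam would fall on the bearing and the inspector can look at it. Finish while still holding the torch there in the gripper, touching nothing else with it, and leave the plug gauge, the spare bearing and the computer mouse where they are.

Things in the scene. Friction and masses are not known exactly. Their poses are not given: they have to be found in the camera images.
- stage: Fixed XY micrometer stage, black slides 125 x 125 mm, 50 mm high; micrometer heads stick out 125 mm from its middle to its -x (axis 22 mm up) and +y (38 mm up). In the middle of its top a round brass seat (cup) for the bearing: 84 mm across, bore 63 mm, rim 70 mm and floor 58 mm above the table. Origin: middle of the underside, z up.
- bearing (a joint): How far (m) the bearing in the seat of the stage stands above fully home. 0 = home: underside on the seat's floor, top face 74 mm above the table (4 mm above the rim). Starts 5 to 10 mm proud. A tight fit: it slides straight down without cocking when pressed with some 7 to 10 N anywhere on its top face, stops firmly when home and does not spring back.
- bearing_top (a point): Middle of the top face of the bearing in the seat (it moves down with it). The bearing is a shielded steel ball bearing, 62 mm outside, 30 mm bore (open in the middle), 16 mm thick. z up.
- stand: Fixed grey plastic block, 70 x 130 mm (rubber foot 78 x 138 mm), 65 mm high, with two upright bores 45 mm deep: bore 37 mm wide at y = -30 mm (torch), bore 21 mm wide at y = +36 mm (plug gauge). Origin: middle of the underside, z up, x the short side, y the long side.
- torch: Loose torch, 150 mm long, about 0.14 kg, upright, lens down, in the stand's wide bore (lens 20 mm, tail 170 mm above the table). Origin: middle of the lens; z runs from lens to tail: the beam leaves along -z. Black head 34 mm across, z 0 to 28 mm; round yellow body 24 mm across, z 38 to 132 mm; black tail cap 24 mm across to 146 mm, button to 150 mm. Round about z.
- gauge: Bystander: loose steel plug gauge, 82 mm long, 18 mm across its ends with a thin 12 mm handle, standing in the narrow bore of the stand; its top is 102 mm above the table. Origin: middle of its lower end.
- spare: Bystander: loose spare bearing lying flat on the table, 62 mm across, 16 mm high. Origin: middle of the underside.
- mouse: Bystander: loose computer mouse, 100 x 58 mm, 32 mm high, lying on a blue mouse mat 3 mm thick. Origin: middle of the underside.
There are look-alikes about, which are no part of the job. Leave any orange or turquoise look-alike of the torch alone.

How it is judged (in metres and radians):
On the way, in this order (a step that is already met when the one before it is completed fails the run):
1. the bearing is pressed fully home in its seat (within 1.5 mm), with the torch still in the stand (value of joint bearing below 0.0015 m and z of torch in the frame of stand below 0.04 m), for 0.2 s.
2. the torch, held by the fingers, is drawn clear of the stand (z of torch in the frame of stand above 0.07 m and contact force between the fingers and torch above 1 N and contact force between torch and stand below 0.1 N), for 0.2 s.
At the end, for the whole second after the job is handed in: Bearing home within 1.5 mm; torch held still, touching nothing else, lens over 100 mm up, 30 to 60 deg from upright, lens lower than tail; middle of the bearing's top 60 to 140 mm before the lens and within 20 mm of its axis in torch x and y; bystanders moved under 20 mm (value of joint bearing below 0.0015 m and contact force between the fingers and torch above 1 N and contact force between torch and stand below 0.1 N and contact force between torch and stage below 0.1 N and contact force between torch and gauge below 0.1 N and contact force between torch and spare below 0.1 N and contact force between torch and mouse below 0.1 N and height (world z) of torch above 0.1 m and angle between torch's own z axis and vertical between 0.52 and 1.05 rad and x of bearing_top in the frame of torch between -0.02 and 0.02 m and y of bearing_top in the frame of torch between -0.02 and 0.02 m and z of bearing_top in the frame of torch between -0.14 and -0.06 m and linear speed of torch below 0.03 m/s and angular speed of torch below 0.2 rad/s and distance of each of gauge, spare, mouse from where it was at the start of the episode below 0.02 m); the arm keeps its last pose, push and grip.
It fails at once if the plug gauge is moved more than 20 mm (distance of gauge from where it was at the start of the episode above 0.02 m).
It fails at once if the spare bearing is moved more than 20 mm (distance of spare from where it was at the start of the episode above 0.02 m).
It fails at once if the mouse is moved more than 20 mm (distance of mouse from where it was at the start of the episode above 0.02 m).
It also fails if it takes over 53 s, if anything falls off the work surface, if the arm or the gripper's body presses on something with over 40 N, if the wrist force passes 120 N, or if a joint passes its speed limit or range.

## Robot

A 7-joint arm with a two-finger parallel gripper is mounted at the origin on the work surface. World frame = base frame: x ahead of the robot, y to its left, z up, the work surface at z = 0. Lengths are in mm, angles in rad, forces in N, time in s.
With the tool pointing down it reaches from about 400 to 900 mm from the base axis. Payload 5.6 kg.
Tool frame: the origin (TCP) lies midway between the tips of the shut fingers; the grasp point (between the pads) lies 19 mm behind it (robot.grasp_offset is the distance from the TCP to the grasp point, in mm); z points along the fingers, y is the line along which they close (so a half turn about z gives the same grasp; the last joint's range is limited). The gripper opens to 92 mm and grips with 3 to 60 N. Pads are 20 mm wide; open, the fingers measure 128 mm over their backs; the gripper's body (75 mm by 189 mm) begins 69 mm behind the grasp point.
Start: joints at [1.073, 0.468, -0.012, 1.603, 0.006, 1.071, -0.056], TCP at [285.496, -583.953, 214.592] pointing down, gripper open.
Joint ranges: [-2.53, 2.53], [-0.31, 2.02], [-1.57, 1.55], [0.28, 2.44], [-1.29, 4.43], [0.15, 1.84], [-2.92, 2.92]. Speed limits (rad/s): [2.57, 2.57, 3.14, 3.14, 3.14, 3.14, 3.14].

## Interface

Orientations are given as a rotation vector (axis times angle).
In Python, from workcell import robot gives the robot as it stands.
- The arm moves only by the tool move_arm, never from a script. Its argument "moves" is a list of rows, each an object of numbers: "dx", "dy", "dz": the shift along the world's x, y, z each as a share of 30 cm, from -1 to 1; "twist": the turn about the world's z as a share of 180 degrees, from -1 to 1. In form: [{"dx": .., "dy": .., "dz": .., "twist": ..}, ...]. A call has 1 to 20 rows; each row is the pose to reach, as a shift and turn from the pose commanded when the call began, turning the shorter way round; what a row does not reach only later rows make up. A row lasts 1/8 s, in which the tool goes at most 62.5 mm and 10.7 degrees, less where a joint would pass 70% of its speed; a pose out of reach is approached as far as the arm can. A call with a number of a shift or a turn outside -1 to 1 is refused whole. A call with a gripper value outside its range is refused whole. "jaw" is the opening, from 0 (shut) to 1 (fully open), set as the call begins (left out, the last holds). The fingers move at their own pace and stop on an object; the grip force is fixed at half the most. Time passes only in rows, so rows that repeat a pose let the fingers close. It gives the time, the measured TCP pose, the force, the opening and the grip force at its end, in the units of the state.
- robot.read_state(): the state, without advancing time (a new reading comes with each control period).
- robot.snapshot(name): name is "scene" or "top" or "wrist"; returns a dict with "color" (400x640x3 uint8, blue, green, red), "fx", "fy", "cx", "cy" (pixels), "rvec" (rotation vector, rad) and "tvec" (3), from world to camera coordinates, as OpenCV has them. Camera axes: x right, y down, z forward; pixel columns grow to the right and rows downward; lengths in mm; the calibration is good to about 2 mm. A picture is of the moment at which its call begins. There is no depth.
- robot.job_done(): hands the job in; it is judged then, once.
The state is a dict: "time": time; "qpos": joint angles; "dq": joint speeds; "joint_torque": joint torques, N m; "eef_pos": TCP position; "tool_rot": TCP orientation; "wrist_force": force on the tool from outside, world axes, zero at the start; "moment": the same for the moment, N m; "grip_width": finger opening in mm; "finger_force": force on a finger pad.
Only numpy, scipy, OpenCV 4.12 (cv2) and the standard library are available. Lean on these libraries where they do the work, as an engineer would, in place of code of your own. Each camera call takes 0.05 s, during which the arm holds its last target. There are 200 camera calls.

## Working session

There is one attempt and no reset: what is moved stays moved. The work goes in short steps, Python scripts to look and compute and a tool call to move; the robot and the scene stay as the last step left them, time stands still between calls to the robot, and variables do not carry over. Pictures are saved under pics/ and viewed, at most 10 in all, crops included, and the job is handed in when it is done.

Besides the shell and the picture viewer there is one more tool, called after ">>>" as name([rows], argument=value, ...), one row to a line, values as JSON. move_arm: Moves the arm, as the interface text tells. Its arguments: {"type":"object","properties":{"moves":{"type":"array","items":{"type":"object","properties":{"dx":{"type":"number","minimum":-1,"maximum":1},"dy":{"type":"number","minimum":-1,"maximum":1},"dz":{"type":"number","minimum":-1,"maximum":1},"twist":{"type":"number","minimum":-1,"maximum":1}}}},"jaw":{"type":"number"}},"required":["moves"]}

```bash
mkdir -p pics
cat > h.py <<'E'
import numpy as np, cv2
from workcell import robot
def snap(n,f):
    s=robot.snapshot(n); cv2.imwrite(f'pics/{f}.png',s['color'])
    np.savez(f'pics/{f}.npz',**{k:s[k] for k in('fx','fy','cx','cy','rvec','tvec')}); return s
def cam(s):
    R=cv2.Rodrigues(np.array(s['rvec'],float))[0]; t=np.array(s['tvec'],float).ravel()
    K=np.array([[s['fx'],0,s['cx']],[0,s['fy'],s['cy']],[0,0,1.]]); return K,R,t
def onplane(s,uv,z):
    K,R,t=cam(s); d=R.T@np.linalg.solve(K,[uv[0],uv[1],1]); c=-R.T@t
    return c+d*(z-c[2])/d[2]
def proj(s,p):
    K,R,t=cam(s); q=K@(R@np.array(p,float)+t); return q[:2]/q[2]
E
python3 - <<'E'
from h import *
a=snap('scene','s0')
b=snap('top','t0')
print(robot.read_state())
for s in(a,b):
    K,R,t=cam(s);print(-R.T@t,R.round(2).tolist(),s['fx'])
E
```

```text
{'time': 0.1, 'qpos': array([ 1.07301806,  0.46829491, -0.0115526 ,  1.60348399,  0.00599012,
        1.07142093, -0.05631936]), 'dq': array([-0.00045105, -0.00123113,  0.0016032 , -0.0026943 , -0.00048525,
       -0.00046803, -0.00207552]), 'joint_torque': array([ 7.66611593e-04, -5.21652675e+01, -1.24458794e-02, -2.44370717e+01,
       -5.67412656e-02,  1.40326042e-02,  7.37800929e-05]), 'eef_pos': array([ 285.21263706, -583.51888023,  213.75150493]), 'tool_rot': array([-3.05930960e+00, -7.07681470e-01,  7.50990714e-04]), 'wrist_force': array([ 1.06340399, -0.92493158,  0.31407304]), 'moment': array([-0.01994885, -0.06254582, -0.00315643]), 'finger_force': 0.0, 'grip_width': 92.25676296624582}
[958.07320186 499.5996554  606.96367348] [[-0.81, 0.58, 0.02], [0.37, 0.54, -0.75], [-0.45, -0.61, -0.66]] 431.95144264178964
[428.76594432  24.47722672 934.81384527] [[-0.02, -1.0, 0.0], [-0.99, 0.01, -0.16], [0.16, -0.01, -0.99]] 376.4160411374997
```

View pics/s0.png

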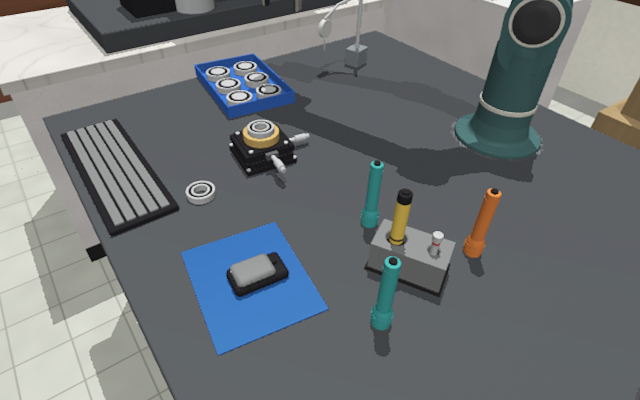

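View pics/t0.png

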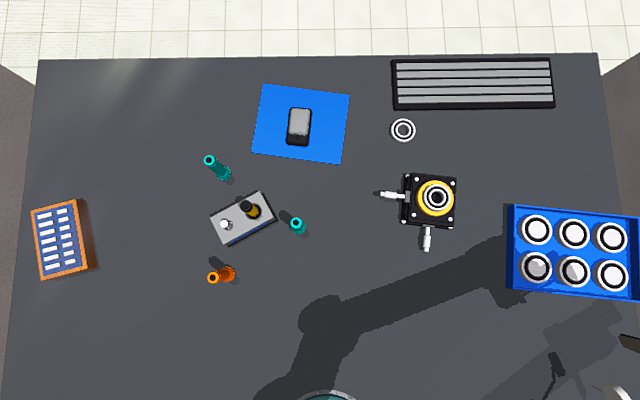

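Run:
```python
import cv2,numpy as np
s=cv2.imread('pics/s0.png');t=cv2.imread('pics/t0.png')
def c(im,x,y,w,h):return cv2.resize(im[y:y+h,x:x+w],(400,300),interpolation=cv2.INTER_CUBIC)
m=np.vstack([np.hstack([c(t,200,180,80,60),c(t,396,168,80,60)]),np.hstack([c(s,360,180,100,75),c(s,220,110,80,60)])])
cv2.imwrite('pics/m0.png',m)
```

```text
(no output)
```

View pics/m0.png

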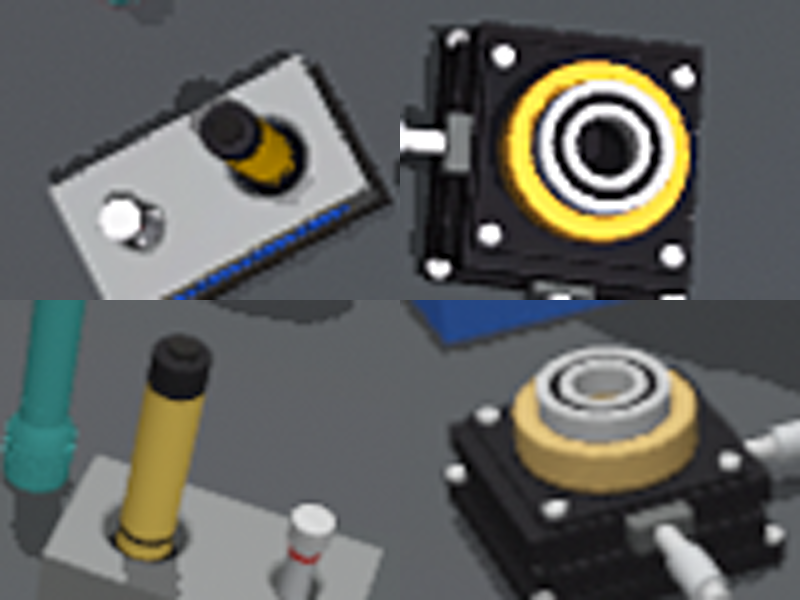

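Run:
```python
from h import *
a=np.load('pics/s0.npz');b=np.load('pics/t0.npz')
for n,z,ps,pt in[('tail',169,(405.7,192),(246.4,205.4)),('bear',81,(260.4,126.4),(437,197)),('bore',65,(396.7,238.7),(252.4,211.6)),('gauge',102,(438.3,235),(224.2,223.8))]:
    print(n,onplane(a,ps,z).round(1),onplane(b,pt,z).round(1))
for p in[(50,185),(298,52),(372,195)]:print(onplane(b,(200+p[0]/5,180+p[1]/5),65).round(1))
K,R,t=cam(b)
for n,p in [('tqA',(296,225)),('tqB',(215,165)),('or',(220,276))]: print(n,onplane(b,p,80))
s=robot.read_state(); print(cv2.Rodrigues(s['tool_rot'])[0].round(3))
```

```text
tail [526.6 162.3 169. ] [526.9 159.5 169. ]
bear [ 549.1 -264.    81. ] [ 550.9 -261.8   81. ]
bore [527.6 164.6  65. ] [525.5 163.8  65. ]
gauge [494.7 220.2 102. ] [495.2 219.8 102. ]
[514.4 261.7  65. ]
[575.1 147.5  65. ]
[507.5 112.7  65. ]
tqA [491.78086182  62.23244516  80.        ]
tqB [634.04453504 249.52314317  80.        ]
or [381.47184781 231.55855521  80.        ]
[[ 0.898  0.439 -0.001]
 [ 0.439 -0.898  0.001]
 [-0.    -0.002 -1.   ]]
```

>>> move_arm([
  {"dx": 0.09, "dy": 0.1},
  {"dx": 0.2, "dy": 0.23},
  {"dx": 0.31, "dy": 0.36},
  {"dx": 0.42, "dy": 0.49},
  {"dx": 0.53, "dy": 0.62},
  {"dx": 0.64, "dy": 0.75},
  {"dx": 0.75, "dy": 0.88, "dz": -0.1},
  {"dx": 0.84, "dy": 0.97, "dz": -0.2, "twist": 0.015},
  {"dx": 0.88, "dy": 1.0, "dz": -0.3, "twist": 0.015},
  {"dx": 0.88, "dy": 1.0, "dz": -0.3, "twist": 0.015},
  {"dx": 0.88, "dy": 1.0, "dz": -0.3, "twist": 0.015},
], jaw=0.25)

```text
validation failed for argument at $.mo...
```

>>> move_arm([
  {"dx": 0.09, "dy": 0.1, "dz": 0, "twist": 0},
  {"dx": 0.2, "dy": 0.23, "dz": 0, "twist": 0},
  {"dx": 0.31, "dy": 0.36, "dz": 0, "twist": 0},
  {"dx": 0.42, "dy": 0.49, "dz": 0, "twist": 0},
  {"dx": 0.53, "dy": 0.62, "dz": 0, "twist": 0},
  {"dx": 0.64, "dy": 0.75, "dz": 0, "twist": 0},
  {"dx": 0.75, "dy": 0.88, "dz": -0.1, "twist": 0},
  {"dx": 0.84, "dy": 0.97, "dz": -0.2, "twist": 0.015},
  {"dx": 0.88, "dy": 1.0, "dz": -0.3, "twist": 0.015},
  {"dx": 0.88, "dy": 1.0, "dz": -0.3, "twist": 0.015},
  {"dx": 0.88, "dy": 1.0, "dz": -0.3, "twist": 0.015},
], jaw=0.25)

```text
time: 1.48
eef_pos: [549.2, -285.2, 125.3]
tool_rot: [3.043, 0.778, -0.0]
wrist_force: [0.5, -0.2, -0.3]
grip_width: 22.8
finger_force: 0.0
```

>>> move_arm([
  {"dx": 0, "dy": 0.075, "dz": -0.06, "twist": 0},
  {"dx": 0, "dy": 0.075, "dz": -0.12, "twist": 0},
  {"dx": 0, "dy": 0.075, "dz": -0.135, "twist": 0},
  {"dx": 0, "dy": 0.075, "dz": -0.145, "twist": 0},
  {"dx": 0, "dy": 0.075, "dz": -0.155, "twist": 0},
  {"dx": 0, "dy": 0.075, "dz": -0.163, "twist": 0},
  {"dx": 0, "dy": 0.075, "dz": -0.163, "twist": 0},
])

```text
time: 2.35
eef_pos: [549.0, -263.0, 76.7]
tool_rot: [3.043, 0.778, -0.001]
wrist_force: [-2.7, 0.6, 5.4]
grip_width: 23.0
finger_force: 2.4
```

>>> move_arm([
  {"dx": 0, "dy": 0, "dz": -0.006, "twist": 0},
  {"dx": 0, "dy": 0, "dz": -0.01, "twist": 0},
  {"dx": 0, "dy": 0, "dz": -0.014, "twist": 0},
  {"dx": 0, "dy": 0, "dz": -0.016, "twist": 0},
  {"dx": 0, "dy": 0, "dz": -0.016, "twist": 0},
])

```text
time: 2.98
eef_pos: [549.1, -263.0, 74.3]
tool_rot: [3.042, 0.777, -0.001]
wrist_force: [-9.0, 2.5, 21.1]
grip_width: 23.2
finger_force: 10.7
```

>>> move_arm([
  {"dx": 0, "dy": 0, "dz": 0.1, "twist": 0},
  {"dx": 0, "dy": 0.03, "dz": 0.3, "twist": 0},
  {"dx": 0, "dy": 0.13, "dz": 0.48, "twist": 0},
  {"dx": 0, "dy": 0.28, "dz": 0.55, "twist": 0},
  {"dx": 0, "dy": 0.44, "dz": 0.55, "twist": 0},
  {"dx": 0, "dy": 0.6, "dz": 0.55, "twist": 0},
  {"dx": -0.02, "dy": 0.76, "dz": 0.55, "twist": 0},
  {"dx": -0.05, "dy": 0.9, "dz": 0.55, "twist": 0},
  {"dx": -0.07, "dy": 1.0, "dz": 0.55, "twist": 0},
  {"dx": -0.07, "dy": 1.0, "dz": 0.55, "twist": 0},
  {"dx": -0.07, "dy": 1.0, "dz": 0.55, "twist": 0},
], jaw=0.6)

```text
time: 4.35
eef_pos: [529.1, 37.0, 236.2]
tool_rot: [3.043, 0.777, 0.001]
wrist_force: [-1.1, -0.6, -0.2]
grip_width: 55.1
finger_force: 0.0
```

>>> move_arm([
  {"dx": 0, "dy": 0.12, "dz": 0, "twist": 0},
  {"dx": 0, "dy": 0.26, "dz": 0, "twist": 0},
  {"dx": -0.008, "dy": 0.38, "dz": 0, "twist": 0},
  {"dx": -0.008, "dy": 0.42, "dz": 0, "twist": 0},
  {"dx": -0.008, "dy": 0.42, "dz": -0.02, "twist": 0},
])

```text
time: 4.97
eef_pos: [526.9, 163.5, 229.9]
tool_rot: [3.043, 0.779, 0.001]
wrist_force: [-0.6, -1.2, 0.5]
grip_width: 55.1
finger_force: 0.0
```

Run:
```python
from h import *
a=snap('scene','s1');b=snap('top','t1');w=snap('wrist','w1')
print(robot.read_state()['eef_pos'])
g=cv2.resize(a['color'][90:290,300:540],None,fx=2,fy=2)
h=cv2.resize(a['color'][90:170,200:300],(480,400))
w=cv2.resize(w['color'],(320,200))
m=np.zeros((600,800,3),np.uint8);m[:400,:480]=g;m[400:,:320]=w
m[:266,480:800]=cv2.resize(h,(320,266));cv2.imwrite('pics/m1.png',m)
```

```text
[526.29491852 162.13672006 229.21347418]
```

View pics/m1.png

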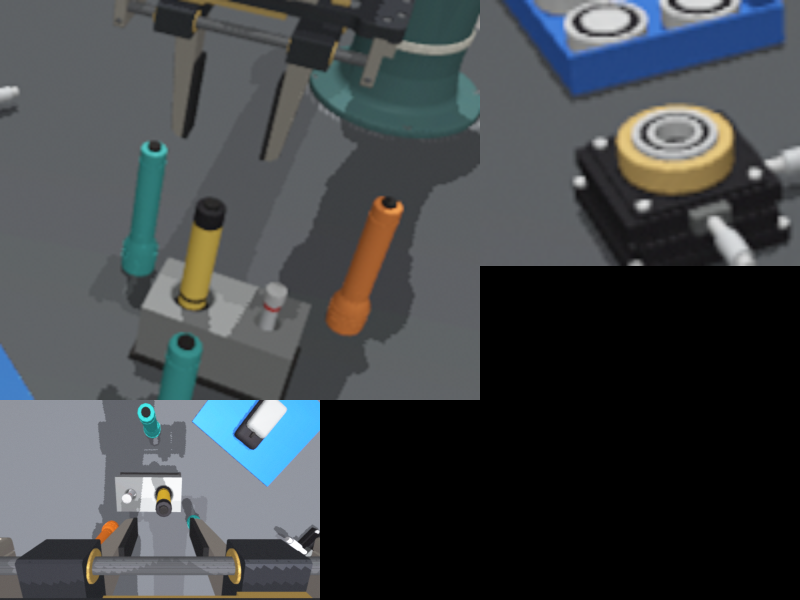

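>>> move_arm([
  {"dx": 0, "dy": 0, "dz": -0.08, "twist": 0},
  {"dx": 0, "dy": 0, "dz": -0.18, "twist": 0},
  {"dx": 0, "dy": 0, "dz": -0.28, "twist": 0},
  {"dx": 0, "dy": 0, "dz": -0.36, "twist": 0},
  {"dx": 0, "dy": 0, "dz": -0.395, "twist": 0},
  {"dx": 0, "dy": 0, "dz": -0.395, "twist": 0},
])

```text
time: 5.88
eef_pos: [526.1, 163.7, 111.1]
tool_rot: [3.043, 0.778, -0.001]
wrist_force: [0.1, -0.1, 0.1]
grip_width: 55.5
finger_force: 0.0
```

>>> move_arm([
  {"dx": 0, "dy": 0, "dz": 0, "twist": 0},
  {"dx": 0, "dy": 0, "dz": 0, "twist": 0},
  {"dx": 0, "dy": 0, "dz": 0, "twist": 0},
  {"dx": 0, "dy": 0, "dz": 0, "twist": 0},
  {"dx": 0, "dy": 0, "dz": 0, "twist": 0},
  {"dx": 0, "dy": 0, "dz": 0, "twist": 0},
], jaw=0)

```text
time: 6.62
eef_pos: [526.6, 164.2, 111.8]
tool_rot: [3.043, 0.78, 0.001]
wrist_force: [0.7, -1.7, 4.0]
grip_width: 23.6
finger_force: 30.0
```

>>> move_arm([
  {"dx": 0, "dy": 0, "dz": 0.04, "twist": 0},
  {"dx": 0, "dy": 0, "dz": 0.1, "twist": 0},
  {"dx": 0, "dy": 0, "dz": 0.16, "twist": 0},
  {"dx": 0, "dy": 0, "dz": 0.22, "twist": 0},
  {"dx": 0, "dy": 0, "dz": 0.27, "twist": 0},
  {"dx": 0, "dy": 0, "dz": 0.27, "twist": 0},
  {"dx": 0, "dy": 0, "dz": 0.27, "twist": 0},
  {"dx": 0, "dy": 0, "dz": 0.27, "twist": 0},
  {"dx": 0, "dy": 0, "dz": 0.27, "twist": 0},
])

```text
time: 7.75
eef_pos: [525.8, 164.5, 191.8]
tool_rot: [-3.043, -0.78, 0.002]
wrist_force: [0.1, -0.5, -0.7]
grip_width: 23.7
finger_force: 30.0
```

>>> move_arm([
  {"dx": 0.06, "dy": 0.033, "dz": 0, "twist": 0},
  {"dx": 0.13, "dy": 0.073, "dz": 0, "twist": 0},
  {"dx": 0.18, "dy": 0.1, "dz": 0, "twist": 0},
  {"dx": 0.18, "dy": 0.1, "dz": -0.06, "twist": 0},
  {"dx": 0.18, "dy": 0.1, "dz": -0.14, "twist": 0},
  {"dx": 0.18, "dy": 0.1, "dz": -0.22, "twist": 0},
  {"dx": 0.18, "dy": 0.1, "dz": -0.27, "twist": 0},
  {"dx": 0.18, "dy": 0.1, "dz": -0.27, "twist": 0},
])

```text
time: 8.75
eef_pos: [578.7, 193.9, 109.7]
tool_rot: [3.043, 0.78, -0.006]
wrist_force: [0.8, 0.1, -1.1]
grip_width: 23.5
finger_force: 30.0
```

>>> move_arm([
  {"dx": -0.03, "dy": -0.017, "dz": 0, "twist": 0},
  {"dx": -0.05, "dy": -0.028, "dz": 0, "twist": 0},
  {"dx": -0.07, "dy": -0.04, "dz": 0, "twist": 0},
  {"dx": -0.09, "dy": -0.051, "dz": 0, "twist": 0},
  {"dx": -0.11, "dy": -0.062, "dz": 0, "twist": 0},
  {"dx": -0.11, "dy": -0.062, "dz": 0, "twist": 0},
])

```text
time: 9.5
eef_pos: [548.2, 176.6, 113.0]
tool_rot: [-3.043, -0.78, -0.006]
wrist_force: [2.8, 1.5, 0.6]
grip_width: 23.5
finger_force: 30.0
```

Run:
```python
from h import *
a=snap('scene','s2');b=snap('top','t2')
m=np.hstack([cv2.resize(a['color'][110:310,320:520],(400,400)),cv2.resize(b['color'][120:320,170:370],(400,400))])
cv2.imwrite('pics/m2.png',m)
```

```text
(no output)
```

View pics/m2.png

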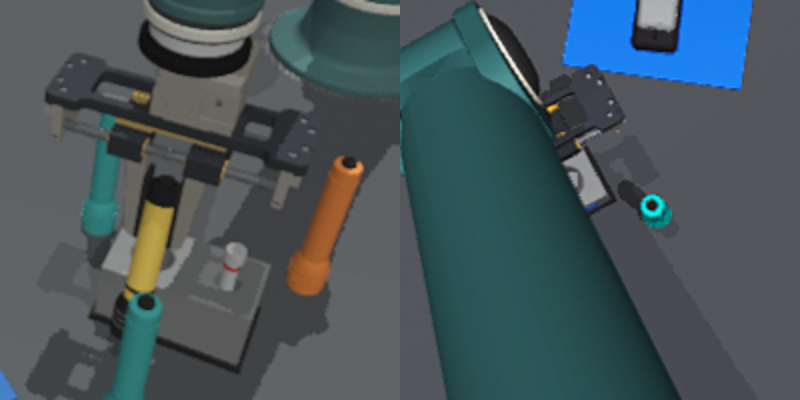

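>>> move_arm([
  {"dx": -0.016, "dy": -0.009, "dz": -0.004, "twist": 0},
  {"dx": -0.032, "dy": -0.018, "dz": -0.009, "twist": 0},
  {"dx": -0.048, "dy": -0.027, "dz": -0.016, "twist": 0},
  {"dx": -0.064, "dy": -0.036, "dz": -0.025, "twist": 0},
  {"dx": -0.077, "dy": -0.043, "dz": -0.035, "twist": 0},
  {"dx": -0.09, "dy": -0.051, "dz": -0.047, "twist": 0},
  {"dx": -0.09, "dy": -0.051, "dz": -0.047, "twist": 0},
])

```text
time: 10.48
eef_pos: [519.1, 160.0, 96.5]
tool_rot: [3.043, 0.78, -0.003]
wrist_force: [2.0, 0.1, 0.6]
grip_width: 23.1
finger_force: 30.0
```

>>> move_arm([
  {"dx": 0.004, "dy": 0.002, "dz": 0.03, "twist": 0},
  {"dx": 0.004, "dy": 0.002, "dz": 0.1, "twist": 0},
  {"dx": 0.004, "dy": 0.002, "dz": 0.22, "twist": 0},
  {"dx": 0.004, "dy": 0.002, "dz": 0.36, "twist": 0},
  {"dx": 0, "dy": -0.02, "dz": 0.48, "twist": 0},
  {"dx": 0, "dy": -0.08, "dz": 0.52, "twist": 0},
  {"dx": 0, "dy": -0.18, "dz": 0.52, "twist": 0},
  {"dx": 0, "dy": -0.3, "dz": 0.52, "twist": 0},
  {"dx": -0.02, "dy": -0.42, "dz": 0.52, "twist": 0},
  {"dx": -0.05, "dy": -0.54, "dz": 0.52, "twist": 0},
  {"dx": -0.08, "dy": -0.66, "dz": 0.52, "twist": 0},
  {"dx": -0.11, "dy": -0.78, "dz": 0.52, "twist": 0},
  {"dx": -0.15, "dy": -0.9, "dz": 0.52, "twist": 0},
  {"dx": -0.18, "dy": -0.97, "dz": 0.52, "twist": 0},
  {"dx": -0.2, "dy": -1, "dz": 0.52, "twist": 0},
  {"dx": -0.2, "dy": -1, "dz": 0.52, "twist": 0},
])

```text
time: 12.48
eef_pos: [459.4, -139.2, 253.2]
tool_rot: [-3.043, -0.779, 0.002]
wrist_force: [0.9, -0.9, -1.8]
grip_width: 23.4
finger_force: 30.0
```

>>> move_arm([
  {"dx": -0.02, "dy": -0.08, "dz": 0, "twist": 0},
  {"dx": -0.04, "dy": -0.18, "dz": 0, "twist": 0},
  {"dx": -0.06, "dy": -0.3, "dz": 0, "twist": 0},
  {"dx": -0.08, "dy": -0.42, "dz": 0, "twist": 0},
  {"dx": -0.11, "dy": -0.54, "dz": -0.04, "twist": 0},
  {"dx": -0.13, "dy": -0.62, "dz": -0.08, "twist": 0},
  {"dx": -0.13, "dy": -0.65, "dz": -0.12, "twist": 0},
  {"dx": -0.13, "dy": -0.65, "dz": -0.13, "twist": 0},
  {"dx": -0.13, "dy": -0.65, "dz": -0.13, "twist": 0},
  {"dx": -0.13, "dy": -0.65, "dz": -0.13, "twist": 0},
])

```text
time: 13.72
eef_pos: [421.9, -333.4, 214.8]
tool_rot: [3.042, 0.783, 0.001]
wrist_force: [0.3, 1.1, -2.4]
grip_width: 23.4
finger_force: 30.0
```

Run:
```python
from h import *
a=snap('scene','s3');b=snap('top','t3')
print(robot.read_state()['eef_pos'])
x0,y0=170,30; x1,y1=350,130
m=np.hstack([cv2.resize(a['color'][y0:y0+150,x0:x0+200],(400,300)),cv2.resize(b['color'][y1:y1+150,x1:x1+200],(400,300))])
m=np.vstack([m,np.hstack([cv2.resize(a['color'][60:135,230:330],(400,300),interpolation=2),cv2.resize(b['color'][170:245,400:500],(400,300),interpolation=2)])])
cv2.imwrite('pics/m3.png',m)
```

```text
[ 421.63458664 -333.81776117  214.83843861]
```

View pics/m3.png

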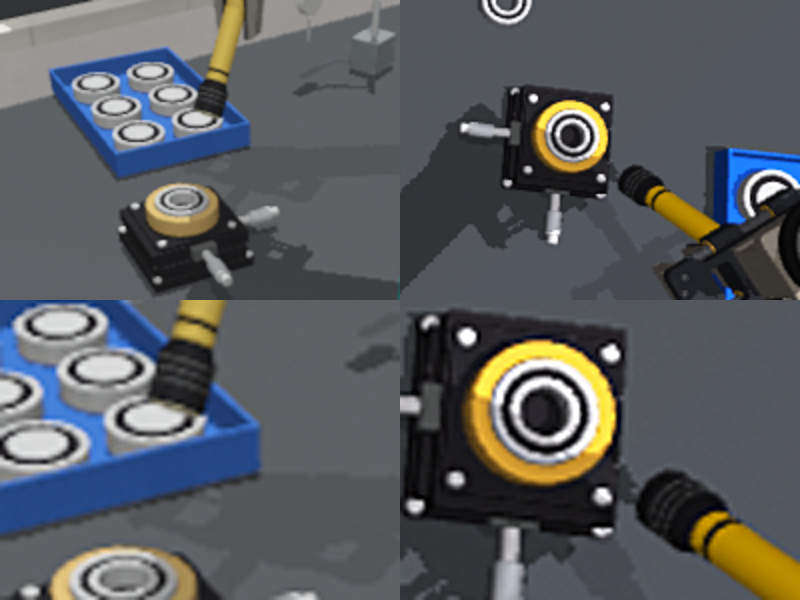

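```bash
cat > fit.py <<'E'
from h import *
from scipy.optimize import least_squares
def fit(f,tcp,rot,ls,rs,lt,rt,B=np.array([549.5,-263,74])):
    a=np.load(f'pics/s{f}.npz');b=np.load(f'pics/t{f}.npz')
    R=cv2.Rodrigues(np.array(rot))[0]; G=np.array(tcp)-R[:,2]*19; y=R[:,1]
    h=np.array([-y[1],y[0],0]); h*=np.sign(h[0]); h/=np.linalg.norm(h)
    def geo(p):
        ax=-np.sin(p[0])*h+np.array([0,0,np.cos(p[0])])+p[3]*y
        ax/=np.linalg.norm(ax); return ax,G-ax*p[1]
    def res(p):
        ax,L=geo(p); r=L+ax*p[2]
        return np.r_[proj(a,L)-ls,proj(a,r)-rs,proj(b,L)-lt,proj(b,r)-rt,(p[1]-110)/8,p[3]/.05]
    s=least_squares(res,[.8,110,45,0]);ax,L=geo(s.x);d=B-L
    print('deg',np.degrees(s.x[0]),s.x[1:],'res',s.fun.round(1),'lens',L.round(1),'axial',d@ax,'off',(d-ax*(d@ax)).round(1),'move for 100mm',(B+100*ax-L).round(1))
E
python3 -c "
from fit import *
fit(3,[421.6,-333.6,214.8],[3.042,.783,.001],(275,86.2),(280,65.5),(463,221.2),(481.3,228.8))"
```

```text
deg 47.37555412158938 [1.13791342e+02 4.52416844e+01 4.39360881e-02] res [-0.6 -0.8  0.3  1.3  0.9 -1.8 -1.2  3.3  0.5  0.9] lens [ 492.4 -288.8  156.8] axial -101.72140966026166 off [ -6.3 -14.2 -14. ] move for 100mm [ -5.2 -13.5 -15.2]
```

>>> move_arm([
  {"dx": -0.01, "dy": -0.013, "dz": -0.025, "twist": 0},
  {"dx": -0.02, "dy": -0.027, "dz": -0.053, "twist": 0},
  {"dx": -0.02, "dy": -0.027, "dz": -0.053, "twist": 0},
  {"dx": -0.02, "dy": -0.027, "dz": -0.053, "twist": 0},
])

```text
time: 14.32
eef_pos: [415.1, -342.5, 198.3]
tool_rot: [-3.043, -0.78, 0.0]
wrist_force: [0.3, -0.6, -2.2]
grip_width: 23.6
finger_force: 30.0
```

Run:
```python
from h import *
a=snap('scene','s4');b=snap('top','t4')
print(robot.read_state()['eef_pos'],robot.read_state()['tool_rot'])
B=np.array([549.5,-263,74]); N=[];C=[]; vis=[]
for s,(x0,y0,x1,y1) in((a,(240,20,320,110)),(b,(462,195,520,260))):
    im=s['color'][y0:y1,x0:x1]; hsv=cv2.cvtColor(im,cv2.COLOR_BGR2HSV)
    m=cv2.inRange(hsv,(18,140,50),(35,255,255))
    n,l,st,_=cv2.connectedComponentsWithStats(m)
    k=1+st[1:,4].argmax(); ys,xs=np.nonzero(l==k); 
    vx,vy,cx,cy=cv2.fitLine(np.c_[xs,ys].astype(np.float32),cv2.DIST_L2,0,.01,.01).ravel()
    print(len(xs),xs.min()+x0,xs.max()+x0,ys.min()+y0,ys.max()+y0,vx,vy)
    K,R,t=cam(s); p,q=[R.T@np.linalg.solve(K,[x0+cx+e*vx,y0+cy+e*vy,1]) for e in(0,20)]
    nn=np.cross(p,q);N.append(nn/np.linalg.norm(nn));C.append(-R.T@t)
    v=im.copy();v[l==k]=v[l==k]//2+np.array([127,0,0],np.uint8);vis.append(cv2.resize(np.hstack([im,v]),(400,300)))
ax=np.cross(*N);ax/=np.linalg.norm(ax);ax*=np.sign(ax[2])
P=np.linalg.solve([N[0],N[1],ax],[N[0]@C[0],N[1]@C[1],ax@B])
print('axis',ax,np.degrees(np.arccos(ax[2])),'nearest-B',P-B)
for s in(a,b): print([proj(s,P+ax*k).round(1).tolist() for k in(80,100,120)])
cv2.imwrite('pics/m4.png',np.vstack([np.hstack(vis),np.hstack([cv2.resize(a['color'][60:135,230:330],(400,300),interpolation=2),cv2.resize(b['color'][170:245,400:500],(400,300),interpolation=2)])]))
```

```text
[ 415.31027057 -342.43599831  198.53783035] [3.04294625e+00 7.80279806e-01 4.09748769e-04]
395 275 292 34 76 0.24814527 -0.9687228
429 473 510 226 254 0.8365734 0.54785484
axis [-0.37528758 -0.0625685   0.92479426] 22.362649102704133 nearest-B [-39.25588745 -43.33843951 -18.86243144]
[[274.3, 91.3], [276.4, 83.0], [278.5, 74.6]]
[[469.7, 226.0], [474.2, 229.0], [479.0, 232.1]]
```

View pics/m4.png

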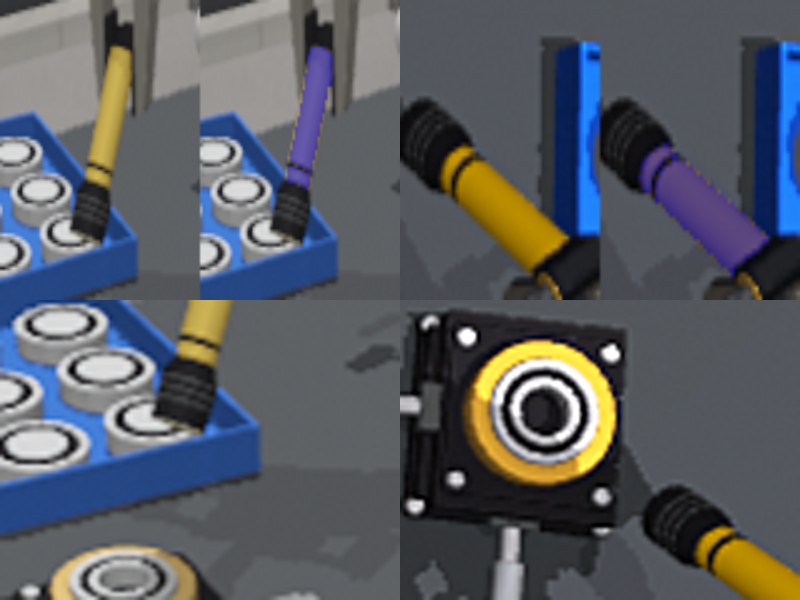

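Run:
```python
from h import *
from scipy.optimize import least_squares
a=np.load('pics/s4.npz');b=np.load('pics/t4.npz');B=np.array([549.5,-263,74])
R=cv2.Rodrigues(np.array([3.043,.780,0]))[0]; G=np.array([415.3,-342.5,198.4+19]); y=R[:,1]
h=np.array([-y[1],y[0],0]);h*=np.sign(h[0]);h/=np.linalg.norm(h)
sl=(np.array([276.4,83.]),np.array([.248,-.969]));tl=(np.array([474.2,229.]),np.array([.8366,.5479]))
def geo(p):
    ax=-np.sin(p[0])*h+np.array([0,0,np.cos(p[0])])+p[2]*y;ax/=np.linalg.norm(ax);return ax,G+np.r_[p[3:6]]-ax*p[1]
def dl(u,l): d=u-l[0];return d[0]*l[1][1]-d[1]*l[1][0]
for sp in(.001,.02,.05):
    def res(p):
        ax,L=geo(p);r=[]
        for k in(40,95): r+=[dl(proj(a,L+ax*k),sl),dl(proj(b,L+ax*k),tl)]
        e1=(proj(a,L)-(275.5,89.5))/1.5;e2=(proj(b,L)-(465.5,221.2))/1.5
        return np.r_[r,e1,e2,(p[1]-110)/5,p[2]/sp,p[3:6]/1.5]
    s=least_squares(res,[.8,110,0,0,0,0]);ax,L=geo(s.x);d=B-L
    print(np.degrees(s.x[0]),s.x[1:].round(3),s.fun[:10].round(1),'L',L.round(1),'axial',d@ax,'off',(d-ax*(d@ax)).round(1),'mv',(B+100*ax-L).round(1))
```

```text
45.3545821249327 [114.777   0.      1.918  -0.551   0.822] [ 0.5  0.4 -1.4 -2.5 -1.9  0.5  1.3  0.4  1.   0.1] L [ 488.8 -303.8  137.6] axial -96.47795669460685 off [0.5 7.7 4.2] mv [-1.7  6.5  6.7]
46.47546316596052 [ 1.14342e+02  2.00000e-02  2.10200e+00 -9.55000e-01  8.34000e-01] [ 0.3  0.3 -1.3 -2.4 -1.6  0.2  0.8  0.3  0.9  1. ] L [ 489.  -301.5  139.5] axial -97.11966679100617 off [-0.2  3.   1.4] mv [-2.   1.9  3.3]
47.975871915486344 [ 1.13792e+02  4.70000e-02  2.35600e+00 -1.47200e+00  8.26000e-01] [ 0.1  0.1 -1.2 -2.3 -1.2 -0.1  0.2  0.2  0.8  0.9] L [ 489.1 -298.7  142.1] axial -97.680912776458 off [-0.9 -3.2 -2.8] mv [-2.4 -4.2 -1.3]
```

>>> move_arm([
  {"dx": -0.003, "dy": 0.006, "dz": 0.01, "twist": 0},
  {"dx": -0.003, "dy": 0.006, "dz": 0.01, "twist": 0},
  {"dx": -0.003, "dy": 0.006, "dz": 0.01, "twist": 0},
  {"dx": -0.003, "dy": 0.006, "dz": 0.01, "twist": 0},
  {"dx": -0.003, "dy": 0.006, "dz": 0.01, "twist": 0},
  {"dx": -0.003, "dy": 0.006, "dz": 0.01, "twist": 0},
])

```text
time: 15.18
eef_pos: [414.2, -340.7, 201.4]
tool_rot: [3.043, 0.78, -0.0]
wrist_force: [0.9, 0.4, -1.7]
grip_width: 23.9
finger_force: 30.0
```

```bash
python3 -c "
from workcell import robot
s=robot.read_state();print(s['eef_pos'],s['finger_force'],s['dq'].round(3))
print(robot.job_done())"
```

```text
[ 414.19653156 -340.68570372  201.36186076] 29.99976620078087 [-0.002 -0.001  0.001 -0.001 -0.     0.001 -0.   ]
the job is handed in; nothing more can be done
None
```

I handed the job in at about 15 s, but the interface returned no verdict: the bearing is pressed home, and the gripper holds the torch slanted at about 46° with the lens about 10 cm from the bearing and the beam an estimated 10 mm or less off its middle.

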